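# Find the loaded sample canister by its heft and put it on the scale

## Task

One of the four closed steel canisters in the black tray still holds its stone core sample; the others are empty. Lift them to find the heavy one and stand it gently, upright and centred, on the pan of the spring scale, and let go. Leave the empty ones standing upright in the tray, never leave an empty one on the scale, don't tip a canister or push the pan to its stop, and leave the glassware and the cork stopper where they are.

Things in the scene. Friction and masses are not known exactly. Their poses are not given: they have to be found in the camera images.
- canister_a: One of four identical closed round steel canisters, standing in the tray. Body 62 mm across, lid 66 mm across and 92 mm high, on it a round black knob 28 mm across from 92 to 121 mm height. Origin: centre of the underside, z up. The lid is screwed shut and does not come off. An empty one weighs 0.20 to 0.26 kg, the one holding the stone core 0.44 to 0.64 kg; any of the four may hold it, they look alike. The filling is loose inside with a few mm of play.
- knob_a (a point): Point on the axis of canister_a's knob, 106 mm above its underside: the height to grip (no preferred yaw).
- canister_b: One of four identical closed round steel canisters, standing in the tray. Body 62 mm across, lid 66 mm across and 92 mm high, on it a round black knob 28 mm across from 92 to 121 mm height. Origin: centre of the underside, z up. The lid is screwed shut and does not come off. An empty one weighs 0.20 to 0.26 kg, the one holding the stone core 0.44 to 0.64 kg; any of the four may hold it, they look alike. The filling is loose inside with a few mm of play.
- knob_b (a point): Point on the axis of canister_b's knob, 106 mm above its underside: the height to grip (no preferred yaw).
- canister_c: One of four identical closed round steel canisters, standing in the tray. Body 62 mm across, lid 66 mm across and 92 mm high, on it a round black knob 28 mm across from 92 to 121 mm height. Origin: centre of the underside, z up. The lid is screwed shut and does not come off. An empty one weighs 0.20 to 0.26 kg, the one holding the stone core 0.44 to 0.64 kg; any of the four may hold it, they look alike. The filling is loose inside with a few mm of play.
- knob_c (a point): Point on the axis of canister_c's knob, 106 mm above its underside: the height to grip (no preferred yaw).
- canister_d: One of four identical closed round steel canisters, standing in the tray. Body 62 mm across, lid 66 mm across and 92 mm high, on it a round black knob 28 mm across from 92 to 121 mm height. Origin: centre of the underside, z up. The lid is screwed shut and does not come off. An empty one weighs 0.20 to 0.26 kg, the one holding the stone core 0.44 to 0.64 kg; any of the four may hold it, they look alike. The filling is loose inside with a few mm of play.
- knob_d (a point): Point on the axis of canister_d's knob, 106 mm above its underside: the height to grip (no preferred yaw).
- tray: Black plastic spill tray fixed to the bench, 240 mm (its x) by 320 mm (its y), rim 18 mm high, walls and floor 5 mm thick. Origin: centre of the underside on the bench, its inner floor is 5 mm above. The canisters stand near (+-70, +-100) mm from its centre, in any order, each within 12 mm.
- scale: White spring scale fixed to the bench, housing 150 x 150 mm and 50 mm high, a round steel pan above it. Origin: centre of its underside, on the bench, beneath the pan's centre.
- pan_top (a point): Centre of the upper face of the scale's flat round steel pan (130 mm across, 6 mm thick), 81 mm above the bench when unloaded; it moves with the pan. z up.
- pan (a joint): How far the scale's pan has sunk, in m: 0 unloaded, bottom stop at 0.020. Spring of 500 N/m with damping 40 N s/m: an empty canister sinks it 3.5 to 5 mm, the loaded one 8 to 12.5 mm, settled in about 0.4 s.
- jar: Small glass jar with black lid, 48 mm across, 50 mm high, loose in the tray among the canisters; leave alone. Origin: centre of the underside.
- beaker: Glass beaker, 70 mm across, 85 mm high, loose on the bench beyond the tray; leave alone. Origin: centre of the underside.
- reagent: Amber glass bottle, 68 mm across, 150 mm high, beyond the scale and tray; leave alone. Origin: centre of the underside.
- sample_jar: Glass jar with white lid, 56 mm across, 70 mm high, beyond the scale; leave alone. Origin: centre of the underside.
- stopper: Cork stopper, 44 mm across, 32 mm high, standing loose in the tray among the canisters; leave alone. Origin: centre of the underside.

How it is judged (in metres and radians):
At the end, for the whole second after the job is handed in: The loaded canister stands released, upright and still on the scale's pan, within 30 mm of its centre, the pan sunk 7 to 16.5 mm. The three others stand upright and still on the tray's floor, centres within 100 mm (x) and 140 mm (y) of the tray's centre. Upright: within 0.1 rad (value of joint pan between 0.007 and 0.0165 m and ((horizontal distance between canister_a and pan_top below 0.03 m and z of canister_a in the frame of pan_top between -0.006 and 0.006 m and angle between canister_a's own z axis and vertical below 0.1 rad and linear speed of canister_a below 0.02 m/s) or (horizontal distance between canister_b and pan_top below 0.03 m and z of canister_b in the frame of pan_top between -0.006 and 0.006 m and angle between canister_b's own z axis and vertical below 0.1 rad and linear speed of canister_b below 0.02 m/s) or (horizontal distance between canister_c and pan_top below 0.03 m and z of canister_c in the frame of pan_top between -0.006 and 0.006 m and angle between canister_c's own z axis and vertical below 0.1 rad and linear speed of canister_c below 0.02 m/s) or (horizontal distance between canister_d and pan_top below 0.03 m and z of canister_d in the frame of pan_top between -0.006 and 0.006 m and angle between canister_d's own z axis and vertical below 0.1 rad and linear speed of canister_d below 0.02 m/s)) and ((horizontal distance between canister_a and pan_top below 0.03 m and z of canister_a in the frame of pan_top between -0.006 and 0.006 m and angle between canister_a's own z axis and vertical below 0.1 rad and linear speed of canister_a below 0.02 m/s) or (x of canister_a in the frame of tray between -0.1 and 0.1 m and y of canister_a in the frame of tray between -0.14 and 0.14 m and z of canister_a in the frame of tray below 0.01 m and angle between canister_a's own z axis and vertical below 0.1 rad and linear speed of canister_a below 0.02 m/s)) and ((horizontal distance between canister_b and pan_top below 0.03 m and z of canister_b in the frame of pan_top between -0.006 and 0.006 m and angle between canister_b's own z axis and vertical below 0.1 rad and linear speed of canister_b below 0.02 m/s) or (x of canister_b in the frame of tray between -0.1 and 0.1 m and y of canister_b in the frame of tray between -0.14 and 0.14 m and z of canister_b in the frame of tray below 0.01 m and angle between canister_b's own z axis and vertical below 0.1 rad and linear speed of canister_b below 0.02 m/s)) and ((horizontal distance between canister_c and pan_top below 0.03 m and z of canister_c in the frame of pan_top between -0.006 and 0.006 m and angle between canister_c's own z axis and vertical below 0.1 rad and linear speed of canister_c below 0.02 m/s) or (x of canister_c in the frame of tray between -0.1 and 0.1 m and y of canister_c in the frame of tray between -0.14 and 0.14 m and z of canister_c in the frame of tray below 0.01 m and angle between canister_c's own z axis and vertical below 0.1 rad and linear speed of canister_c below 0.02 m/s)) and ((horizontal distance between canister_d and pan_top below 0.03 m and z of canister_d in the frame of pan_top between -0.006 and 0.006 m and angle between canister_d's own z axis and vertical below 0.1 rad and linear speed of canister_d below 0.02 m/s) or (x of canister_d in the frame of tray between -0.1 and 0.1 m and y of canister_d in the frame of tray between -0.14 and 0.14 m and z of canister_d in the frame of tray below 0.01 m and angle between canister_d's own z axis and vertical below 0.1 rad and linear speed of canister_d below 0.02 m/s))); the robot touches nothing.
It fails at once if an empty canister is left on the scale: a canister stands over the pan, the gripper has gone more than 100 mm from its knob, and the pan has sunk less than 7 mm ((horizontal distance between canister_a and pan_top below 0.06 m and z of canister_a in the frame of pan_top below 0.02 m and distance between the grasp point and knob_a above 0.1 m and value of joint pan below 0.007 m) or (horizontal distance between canister_b and pan_top below 0.06 m and z of canister_b in the frame of pan_top below 0.02 m and distance between the grasp point and knob_b above 0.1 m and value of joint pan below 0.007 m) or (horizontal distance between canister_c and pan_top below 0.06 m and z of canister_c in the frame of pan_top below 0.02 m and distance between the grasp point and knob_c above 0.1 m and value of joint pan below 0.007 m) or (horizontal distance between canister_d and pan_top below 0.06 m and z of canister_d in the frame of pan_top below 0.02 m and distance between the grasp point and knob_d above 0.1 m and value of joint pan below 0.007 m)).
It fails at once if the pan is slammed or pressed to its bottom stop (19 mm or more) (value of joint pan above 0.019 m).
It fails at once if a canister is tipped by more than 0.6 rad (angle between any of canister_a, canister_b, canister_c, canister_d's own z axis and vertical above 0.6 rad).
It fails at once if a bystander (jars, beaker, bottle, stopper) is moved more than 30 mm (distance of any of jar, stopper, beaker, reagent, sample_jar from where it was at the start of the episode above 0.03 m).
It also fails if it takes over 72 s, if anything falls off the work surface, if the arm or the gripper's body presses on something with over 40 N, if the wrist force passes 120 N, or if a joint passes its speed limit or range.

## Robot

A 7-joint arm with a two-finger parallel gripper is mounted at the origin on the work surface. World frame = base frame: x ahead of the robot, y to its left, z up, the work surface at z = 0. Lengths are in mm, angles in rad, forces in N, time in s.
With the tool pointing down it reaches from about 425 to 950 mm from the base axis. Payload 16.7 kg.
Tool frame: the origin (TCP) lies on the centre line of the jaws, within the pads' length; the fingertips stand 19 mm ahead of it and the grasp point (between the pads) is the TCP; z points along the fingers, y is the line along which they close (so a half turn about z gives the same grasp; the last joint's range is limited). The gripper opens to 94 mm and grips with 3 to 60 N. Pads are 16 mm wide; open, the fingers measure 119 mm over their backs; the gripper's body (75 mm by 177 mm) begins 78 mm behind the grasp point.
Start: joints at [-1.494, 0.426, 0.074, 1.606, -0.034, 1.111, -0.067], TCP at [151.131, 657.826, 224.467] pointing down, gripper open.
Joint ranges: [-2.85, 2.85], [-0.5, 2.14], [-1.23, 1.37], [0.21, 2.46], [-1.02, 4.16], [0.16, 2.05], [-2.73, 2.73]. Speed limits (rad/s): [1.89, 1.89, 2.39, 2.39, 3.01, 3.01, 3.01].

## Interface

Orientations are given as a unit quaternion [w, x, y, z].
In Python, from bench import get_state, snapshot, calibration, sign_off gives the robot as it stands. The module is installed in compiled form; this text tells all that it offers.
- The arm moves only by the shell command python3 -m inch 'ROWS' [FORCE]. ROWS is JSON, a list of rows, each a list of 3 entries, a list of its own where there are three numbers: the finger opening in mm, from 0 to 94, then the shift along the tool's x, y, z in mm, then the turn, a rotation vector about the tool's x, y, z in rad. In form: [[gripper, [x, y, z], [wx, wy, wz]], ...]. A call has 1 to 20 rows; each row is the pose to reach, as a shift and turn from the pose commanded when the call began, along the tool's axes at that moment; what a row does not reach only later rows make up. A row lasts 1/10 s, in which the tool goes at most 50 mm and 8.59 degrees, less where a joint would pass 70% of its speed; a pose out of reach is approached as far as the arm can. A call with a gripper value outside its range is refused whole. The fingers move at their own pace and stop on an object; FORCE is the grip in N (left out, the last holds). Time passes only in rows, so rows that repeat a pose let the fingers close. It gives the time, the measured TCP pose, the force, the opening and the grip force at its end, in the units of the state.
- get_state(): the state, without advancing time (a new reading comes with each control period).
- snapshot(name): name is "side" or "top" or "wrist"; returns (picture, depth): 400x640x3 uint8, red, green, blue; 400x640 float32, mm along the optical axis (not along the pixel's ray), 0 where there is no reading.
- calibration(name): a dict with "fx", "fy", "cx", "cy" (pixels), "view" (4x4, takes a point from world to camera coordinates). Camera axes: x right, y down, z forward; pixel columns grow to the right and rows downward; lengths in mm; the calibration is good to about 2 mm. A picture is of the moment at which its call begins: read the wrist's pose just before it. calibration takes no time and is no camera call; for the wrist camera it gives the pose at the moment of the call.
- sign_off(): hands the job in; it is judged then, once.
The state is a dict: "t": time; "q": joint angles; "qd": joint speeds; "effort": joint torques, N m; "eef_pos": TCP position; "ee_rot": TCP orientation; "ft_force": force on the tool from outside, world axes, zero at the start; "wrist_torque": the same for the moment, N m; "finger_gap": finger opening in mm; "grasp_force": force on a finger pad.
Only numpy, scipy, OpenCV 4.12 (cv2) and the standard library are available. Lean on these libraries where they do the work, as an engineer would, in place of code of your own. Each camera call takes 0.05 s, during which the arm holds its last target. There are 200 camera calls.

## Working session

There is one attempt and no reset: what is moved stays moved. The work goes in short steps, Python scripts to look and compute and a shell command to move; the robot and the scene stay as the last step left them, time stands still between calls to the robot, and variables do not carry over. Pictures are saved under pics/ and viewed, at most 10 in all, crops included, and the job is handed in when it is done.

```bash
mkdir -p pics
cat > h.py <<'E'
import numpy as np, cv2
from bench import *
def snap(n,f):
    c=calibration(n); p,d=snapshot(n); cv2.imwrite('pics/'+f+'.png',p[:,:,::-1]); np.savez('pics/'+f,p=p,d=d,V=c['view'],k=[c['fx'],c['fy'],c['cx'],c['cy']]); return p,d
def world(f,u,v,d=None):
    z=np.load('pics/'+f+'.npz'); fx,fy,cx,cy=z['k']
    if d is None: d=float(z['d'][int(v),int(u)])
    P=np.array([(u-cx)/fx*d,(v-cy)/fy*d,d,1]); return (np.linalg.inv(z['V'])@P)[:3]
def cloud(f):
    z=np.load('pics/'+f+'.npz'); fx,fy,cx,cy=z['k']; d=z['d']; v,u=np.mgrid[:400,:640]
    P=np.stack([(u-cx)/fx*d,(v-cy)/fy*d,d,np.ones_like(d)],-1)@np.linalg.inv(z['V']).T
    return P[...,:3],d>0
E
python3 - <<'E'
from h import *
s=get_state();print(s)
for n in('top','side'):snap(n,n+'0'); c=calibration(n); print(n,np.linalg.inv(c['view'])[:3,3],c['fx'])
E
```

```text
{'t': 0.0, 'q': array([-1.49448421,  0.42675518,  0.07385047,  1.60661683, -0.03408293,
        1.11080496, -0.06710317]), 'qd': array([ 0.00039388, -0.00115697,  0.00122333, -0.00059034, -0.00052712,
        0.00129615,  0.00023917]), 'effort': array([-3.54658678e-04, -9.35866714e+01,  3.66606094e+00, -4.54154670e+01,
       -4.89395787e-02,  2.07245699e-02,  1.43596571e-04]), 'eef_pos': array([151.07072144, 657.44136936, 223.75580416]), 'ee_rot': array([-1.72923310e-05,  1.12679798e-01,  9.93631131e-01, -6.62305015e-04]), 'ft_force': array([ 0.56942911, -0.7597502 ,  0.62281216]), 'wrist_torque': array([-0.00301038,  0.0054886 ,  0.00219739]), 'grasp_force': 0.0, 'finger_gap': 94.03251969813789}
top [ 566.89098517  -28.80332635 1134.16606024] 389.25752471734353
side [ 288.08793506 -714.14551786  778.31112587] 502.6170000767613
```

View pics/top0.png

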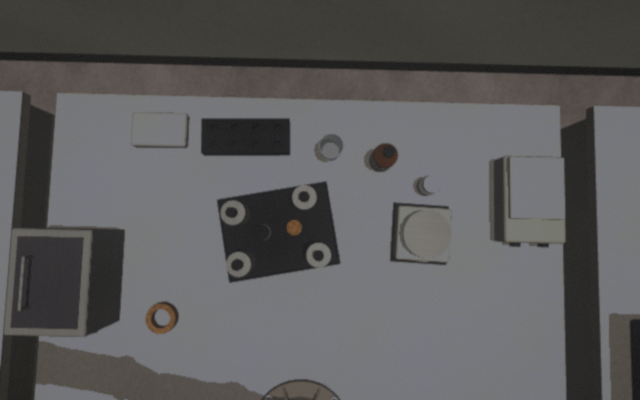

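View pics/side0.png

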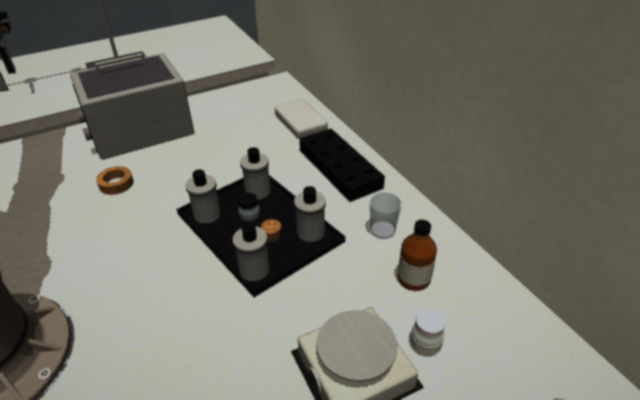

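The top view shows four canisters, with lids at (232,212), (304,197), (238,264) and (318,255). The jar is at (265,232), the cork at (294,228) and the scale pan at (427,233). The side view shows the knobs at (199,177), (253,154), (310,194) and (249,231), and the pan at (357,346). Next I locate them in both views.

Run:
```python
from h import *
R={}
for f in('top0','side0'):
    P,ok=cloud(f); z=P[...,2]
    for lo,hi,name in((109,140,'knob'),(90,108,'lid'),(68,89,'pan'),(25,62,'low')):
        m=(ok&(z>lo)&(z<hi)&(P[...,0]>400)&(P[...,0]<850)&(P[...,1]>-420)&(P[...,1]<300)).astype(np.uint8)
        n,L,S,C=cv2.connectedComponentsWithStats(m)
        for i in range(1,n):
            if S[i,4]>12:
                q=P[L==i]; print(f,name,S[i,4],C[i].round(1),'med',np.median(q,0).round(1),'mid',((q.min(0)+q.max(0))/2).round(1),'ext',np.ptp(q,axis=0).round(0))
# two-view triangulation of knob tops
def ray(f,u,v):
    z=np.load('pics/'+f+'.npz'); o=np.linalg.inv(z['V'])[:3,3]; d=world(f,u,v,1000.)-o; return o,d/np.linalg.norm(d)
for a,b in(((232.5,212),(253,154)),((304.5,196.5),(310,194)),((237.5,264.5),(199,177)),((318.5,255),(249,231)),((427,233),(357,346))):
    o,d=ray('top0',*a);p,e=ray('side0',*b)
    s=np.linalg.lstsq(np.c_[d,-e],p-o,rcond=None)[0];x=o+s[0]*d;y=p+s[1]*e;print('tri',a,((x+y)/2).round(1),'gap',np.linalg.norm(x-y).round(1))
```

```text
top0 knob 133 [384.2 155.3] med [ 760.4 -200.9  116.5] mid [ 769.8 -210.7  124.5] ext [45. 48. 31.]
top0 knob 93 [303.8 196. ] med [650.    4.4 126.7] mid [650.3   4.4 120.6] ext [26. 26. 21.]
top0 knob 103 [230.7 211.8] med [604.5 192.3 127.1] mid [604.7 194.2 121.7] ext [26. 27. 22.]
top0 knob 94 [318.2 255.1] med [498.9 -35.5 126.4] mid [498.9 -35.4 122.8] ext [25. 26. 18.]
top0 knob 104 [236.4 264.7] med [469.3 173.3 126.3] mid [469.7 174.  121.4] ext [27. 27. 20.]
top0 lid 211 [383.8 156.4] med [ 759.  -202.7  100.8] mid [ 769.8 -210.9   99.2] ext [64. 65. 17.]
top0 lid 386 [304.1 197. ] med [649.2   4.5  97.7] mid [650.3   5.2  96.7] ext [65. 64. 13.]
top0 lid 390 [233.3 212.2] med [604.9 189.8  98.3] mid [605.6 193.5  99.3] ext [64. 64. 17.]
top0 lid 404 [318.2 254.4] med [499.4 -36.   97.9] mid [498.2 -35.6  96.3] ext [66. 64. 12.]
top0 lid 402 [238.7 263.5] med [472.  170.8  98. ] mid [469.9 174.1  99. ] ext [65. 65. 18.]
top0 pan 99 [333.8 139. ] med [819.9 -75.4  83. ] mid [796.5 -65.9  78.5] ext [64. 63. 21.]
top0 pan 19 [324.4 154.4] med [766.5 -46.   85. ] mid [771.1 -4
[... 3701 characters left out ...]
] med [485.7 -63.7  44. ] mid [493.2 -51.4  43.4] ext [59. 38. 37.]
side0 low 454 [414.3 274.1] med [ 744.2 -238.3   43.7] mid [ 761.1 -221.    43.5] ext [59. 58. 37.]
side0 low 61 [370.5 310.7] med [ 626.9 -266.7   49. ] mid [ 624.5 -269.6   47.7] ext [18. 26.  9.]
side0 low 502 [426.2 338.5] med [ 676.5 -363.3   41.8] mid [ 690.8 -348.6   43.6] ext [51. 53. 37.]
side0 low 3150 [355.3 375. ] med [ 520.6 -376.9   48.8] mid [ 553.7 -330.6   39.5] ext [153. 156.  29.]
tri (232.5, 212) [603.1 191.2 115.2] gap 3.8
tri (304.5, 196.5) [649.7   3.5 112.8] gap 0.5
tri (237.5, 264.5) [467.6 173.5 112.1] gap 2.8
tri (318.5, 255) [497.1 -36.5 111.7] gap 1.8
tri (427, 233) [ 559.8 -330.8   71.2] gap 2.9
```

```bash
cat >> h.py <<'E'
from scipy.spatial.transform import Rotation as Ro
def go(x,y,z):
    s=get_state(); w,a,b,c=s['ee_rot']; R=Ro.from_quat([a,b,c,w]).as_matrix()
    print('t',round(s['t'],2),'pos',s['eef_pos'].round(1),'tool shift',(R.T@(np.array([x,y,z])-s['eef_pos'])).round(1))
E
python3 -m inch '[[60,[-22,-97,-10],[0,0,0]],[60,[-45,-195,-20],[0,0,0]],[60,[-45,-195,-20],[0,0,0]],[60,[-45,-195,-20],[0,0,0]],[60,[-170,-235,-18],[0,0,0]],[60,[-295,-275,-16],[0,0,0]],[60,[-420,-313,-16],[0,0,0]],[60,[-545,-352,-16],[0,0,0]],[60,[-545,-352,-16],[0,0,0]],[60,[-545,-352,-16],[0,0,0]],[60,[-545,-352,-16],[0,0,0]],[60,[-545,-352,-16],[0,0,0]],[60,[-545,-352,-16],[0,0,0]],[60,[-545,-352,-16],[0,0,0]],[60,[-545,-352,-16],[0,0,0]],[60,[-545,-352,-16],[0,0,0]],[60,[-545,-352,-16],[0,0,0]],[60,[-545,-352,-16],[0,0,0]],[60,[-545,-352,-16],[0,0,0]],[60,[-545,-352,-16],[0,0,0]]]' 30
python3 - <<'E'
from h import *
snap('wrist','w1'); go(603,192.5,119); print(get_state()['ft_force'],get_state()['ee_rot'])
E
```

```text
t: 2.1
eef_pos: [602.9, 193.6, 240.7]
ee_rot: [-0.0, 0.112, 0.994, 0.0]
ft_force: [1.0, -0.7, 0.7]
finger_gap: 60.0
grasp_force: 0.0
t 2.15 pos [603.  193.4 240.7] tool shift [ -0.2  -1.  121.7]
[ 0.51497401 -0.58548329 -0.85576311] [2.95546397e-05 1.12117189e-01 9.93694967e-01 2.19413165e-04]
```

View pics/w1.png

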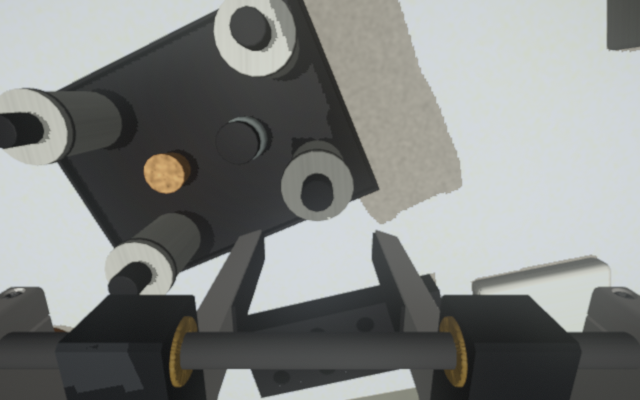

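The wrist view shows knob A at (317,192), centred between the fingers. Knob C is at (251,28), B at (130,280) and D at (20,130). I refine A's position with the wrist depth.

```bash
cat >> h.py <<'E'
def knobs(f,lo=109,hi=140,amin=100):
    P,ok=cloud(f); z=P[...,2]
    m=(ok&(z>lo)&(z<hi)).astype(np.uint8); n,L,S,C=cv2.connectedComponentsWithStats(m)
    for i in range(1,n):
        if S[i,4]>amin:
            q=P[L==i]; q=q[q[:,2]>np.median(q[:,2])-6]
            print(f,S[i,4],C[i].round(0),'mid',((q.min(0)+q.max(0))/2).round(1),'ext',np.ptp(q,axis=0).round(0))
E
python3 - <<'E'
from h import *
knobs('w1'); z=np.load('pics/w1.npz'); print(np.linalg.inv(z['V']).round(2))
E
```

```text
w1 1365 [249.  27.] mid [466.7 172.6 124.7] ext [28. 27.  8.]
w1 1043 [ 15. 130.] mid [496.  -33.4 123.2] ext [26. 19. 10.]
w1 948 [316. 193.] mid [602.1 192.6 124.4] ext [27. 27.  8.]
w1 858 [127. 281.] mid [646.5   3.3 124.2] ext [24. 28.  9.]
[[ 2.2000e-01  9.4000e-01  2.7000e-01  5.2375e+02]
 [ 9.7000e-01 -2.1000e-01 -6.0000e-02  2.1173e+02]
 [-0.0000e+00  2.8000e-01 -9.6000e-01  4.0155e+02]
 [ 0.0000e+00  0.0000e+00  0.0000e+00  1.0000e+00]]
```

All views agree to within 2 mm. Descend on A, grip and lift a little.

```bash
python3 -m inch '[[60,[0,-1,40],[0,0,0]],[60,[0,-1,75],[0,0,0]],[60,[0,-1,100],[0,0,0]],[60,[0,-1,114],[0,0,0]],[60,[0,-1,121],[0,0,0]],[60,[0,-1,121],[0,0,0]],[20,[0,-1,121],[0,0,0]],[20,[0,-1,121],[0,0,0]],[20,[0,-1,121],[0,0,0]],[20,[0,-1,121],[0,0,0]],[20,[0,-1,121],[0,0,0]],[20,[0,-1,118],[0,0,0]],[20,[0,-1,113],[0,0,0]],[20,[0,-1,106],[0,0,0]],[20,[0,-1,100],[0,0,0]],[20,[0,-1,97],[0,0,0]],[20,[0,-1,97],[0,0,0]],[20,[0,-1,97],[0,0,0]],[20,[0,-1,97],[0,0,0]],[20,[0,-1,97],[0,0,0]]]' 35
python3 - <<'E'
from h import *
print(get_state()['ft_force'])
for i in range(4): snapshot('top'); print(get_state()['ft_force'])
go(602.3,192.6,119.7)
E
```

```text
t: 4.15
eef_pos: [603.1, 191.7, 143.2]
ee_rot: [-0.0, 0.113, 0.994, -0.0]
ft_force: [0.0, 0.6, -1.7]
finger_gap: 27.4
grasp_force: 35.0
[ 0.02386226  0.62382033 -1.73527579]
[ 0.0246805  -0.33203228 -2.48273231]
[-0.40942692 -0.57473541 -2.1620686 ]
[-0.20169558  0.03771801 -2.18092745]
[-0.4285374  -0.2401912  -2.60417927]
t 4.35 pos [603.2 191.7 143.4] tool shift [ 1.1  0.7 23.7]
```

A weighs about 0.22 kg, so it is empty. Set it down and take C.

```bash
python3 -m inch '[[20,[0,0,6],[0,0,0]],[20,[0,0,14],[0,0,0]],[20,[0,0,20],[0,0,0]],[20,[0,0,23],[0,0,0]],[20,[0,0,24],[0,0,0]],[20,[0,0,24],[0,0,0]],[60,[0,0,24],[0,0,0]],[60,[0,0,24],[0,0,0]],[60,[0,0,24],[0,0,0]],[60,[0,0,10],[0,0,0]],[60,[0,0,-10],[0,0,0]],[60,[0,0,-30],[0,0,0]],[60,[35,-13,-30],[0,0,0]],[60,[75,-29,-30],[0,0,0]],[60,[110,-42,-30],[0,0,0]],[60,[128,-49,-30],[0,0,0]],[60,[128,-49,-30],[0,0,0]],[60,[128,-49,-30],[0,0,0]],[60,[128,-49,-30],[0,0,0]],[60,[128,-49,-30],[0,0,0]]]'
python3 - <<'E'
from h import *
go(467,172.7,119.5)
E
```

```text
t: 6.35
eef_pos: [468.3, 172.6, 173.5]
ee_rot: [0.0, 0.113, 0.994, -0.0]
ft_force: [0.3, 0.4, -0.4]
finger_gap: 60.2
grasp_force: 0.0
t 6.35 pos [468.3 172.6 173.5] tool shift [ 1.3 -0.2 54. ]
```

```bash
python3 -m inch '[[60,[1,0,20],[0,0,0]],[60,[1,0,38],[0,0,0]],[60,[1,0,50],[0,0,0]],[60,[1,0,54],[0,0,0]],[60,[1,0,54],[0,0,0]],[20,[1,0,54],[0,0,0]],[20,[1,0,54],[0,0,0]],[20,[1,0,54],[0,0,0]],[20,[1,0,54],[0,0,0]],[20,[1,0,54],[0,0,0]],[20,[1,0,50],[0,0,0]],[20,[1,0,45],[0,0,0]],[20,[1,0,38],[0,0,0]],[20,[1,0,33],[0,0,0]],[20,[1,0,30],[0,0,0]],[20,[1,0,30],[0,0,0]],[20,[1,0,30],[0,0,0]],[20,[1,0,30],[0,0,0]],[20,[1,0,30],[0,0,0]]]' 35
python3 - <<'E'
from h import *
for i in range(4): snapshot('top'); print(get_state()['ft_force'])
go(496.5,-36.5,119.5)
E
```

```text
t: 8.25
eef_pos: [466.4, 172.8, 143.3]
ee_rot: [-0.0, 0.113, 0.994, -0.0]
ft_force: [-1.0, 0.7, -5.8]
finger_gap: 27.5
grasp_force: 35.0
[-0.28628892  0.47453399 -5.77619379]
[-0.01567111 -0.12750145 -6.18212755]
[ 0.91646443 -0.09376445 -5.50100378]
[-0.0436482  -0.60702175 -4.142961  ]
t 8.45 pos [466.5 172.8 143.4] tool shift [ -76.1 -197.3   23.9]
```

C weighs about 0.55 kg, so it is the loaded one. Raise it clear of everything.

```bash
python3 -m inch '[[20,[0,0,-6],[0,0,0]],[20,[0,0,-20],[0,0,0]],[20,[0,0,-40],[0,0,0]],[20,[0,0,-65],[0,0,0]],[20,[0,0,-90],[0,0,0]],[20,[0,0,-108],[0,0,0]],[20,[0,0,-118],[0,0,0]],[20,[0,0,-122],[0,0,0]],[20,[0,0,-122],[0,0,0]]]' 45
python3 - <<'E'
from h import *
go(558.3,-328.6,265)
E
```

```text
t: 9.35
eef_pos: [466.5, 172.9, 265.5]
ee_rot: [0.0, 0.113, 0.994, 0.0]
ft_force: [0.9, 0.5, -5.1]
finger_gap: 26.7
grasp_force: 45.0
t 9.35 pos [466.5 172.9 265.5] tool shift [-2.017e+02 -4.682e+02  4.000e-01]
```

```bash
python3 -m inch '[[20,[-3,-6,0],[0,0,0]],[20,[-8,-18,0],[0,0,0]],[20,[-17,-38,0],[0,0,0]],[20,[-28,-65,0],[0,0,0]],[20,[-41,-95,0],[0,0,0]],[20,[-56,-130,0],[0,0,0]],[20,[-71,-165,0],[0,0,0]],[20,[-86,-200,0],[0,0,0]],[20,[-101,-235,0],[0,0,0]],[20,[-116,-270,0],[0,0,0]],[20,[-131,-305,0],[0,0,0]],[20,[-146,-340,0],[0,0,0]],[20,[-161,-373,0],[0,0,0]],[20,[-174,-403,0],[0,0,0]],[20,[-185,-429,0],[0,0,0]],[20,[-193,-448,0],[0,0,0]],[20,[-199,-461,0],[0,0,0]],[20,[-202,-468,0],[0,0,0]],[20,[-202,-468,0],[0,0,0]],[20,[-202,-468,0],[0,0,0]]]'
python3 - <<'E'
from h import *
go(558.3,-328.6,200); snap('wrist','w2'); snap('side','s2')
P,ok=cloud('w2'); m=ok&(P[...,2]>76)&(P[...,2]<86); q=P[m]; print(m.sum(),q.min(0),q.max(0))
E
```

```text
t: 11.35
eef_pos: [558.6, -327.7, 265.3]
ee_rot: [-0.0, 0.112, 0.994, 0.0]
ft_force: [0.2, 0.0, -4.6]
finger_gap: 27.0
grasp_force: 45.0
t 11.35 pos [ 558.6 -327.7  265.3] tool shift [ 0.  -1.  65.3]
16340 [ 464.93363351 -704.40357289   76.00193359] [801.80940914  -5.99242331  85.99260146]
```

View pics/s2.png

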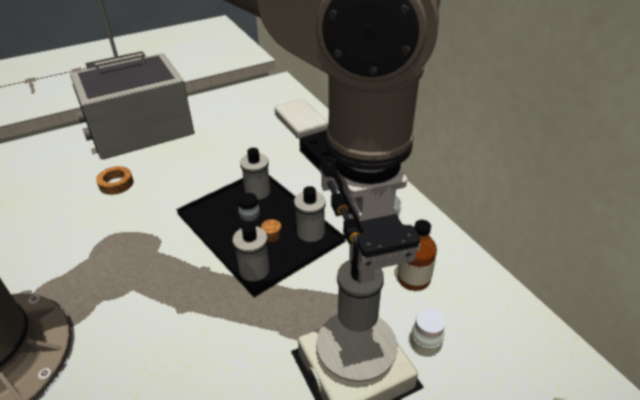

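The canister hangs upright above the pan (canister at (358,295), pan at (357,346)), and A, B and D are standing in the tray. Lower it slowly.

```bash
python3 -m inch '[[20,[0,-1,8],[0,0,0]],[20,[0,-1,22],[0,0,0]],[20,[0,-1,38],[0,0,0]],[20,[0,-1,50],[0,0,0]],[20,[0,-1,58],[0,0,0]],[20,[0,-1,63],[0,0,0]],[20,[0,-1,66],[0,0,0]],[20,[0,-1,68],[0,0,0]],[20,[0,-1,70],[0,0,0]],[20,[0,-1,72],[0,0,0]],[20,[0,-1,74],[0,0,0]],[20,[0,-1,75],[0,0,0]],[20,[0,-1,75],[0,0,0]],[20,[0,-1,75],[0,0,0]]]'
python3 - <<'E'
from h import *
for i in range(4): print(get_state()['ft_force']);snap('side','s3')
go(558.3,-328.6,186)
E
```

```text
t: 12.85
eef_pos: [558.5, -329.6, 190.7]
ee_rot: [0.0, 0.113, 0.994, -0.0]
ft_force: [0.5, -0.4, -2.1]
finger_gap: 27.4
grasp_force: 45.0
[ 0.46752901 -0.40266757 -2.12731332]
[ 0.10790939 -0.3912228  -3.00995273]
[ 0.2587307  -1.24170471 -2.94317767]
[ 0.54230378 -0.60292018 -2.3185648 ]
t 13.05 pos [ 558.4 -329.6  190.6] tool shift [0.4 0.9 4.6]
```

The remaining load is about 2.6 N, which is about 5 mm of travel. Lower 5 mm, release and rise 45 mm.

```bash
python3 -m inch '[[20,[0,0,2],[0,0,0]],[20,[0,0,4],[0,0,0]],[20,[0,0,5],[0,0,0]],[20,[0,0,5],[0,0,0]],[20,[0,0,5],[0,0,0]],[24,[0,0,5],[0,0,0]],[30,[0,0,5],[0,0,0]],[40,[0,0,5],[0,0,0]],[60,[0,0,5],[0,0,0]],[60,[0,0,5],[0,0,0]],[60,[0,0,5],[0,0,0]],[60,[0,0,-3],[0,0,0]],[60,[0,0,-15],[0,0,0]],[60,[0,0,-30],[0,0,0]],[60,[0,0,-40],[0,0,0]],[60,[0,0,-40],[0,0,0]],[60,[0,0,-40],[0,0,0]],[60,[0,0,-40],[0,0,0]]]'
python3 - <<'E'
from h import *
print(get_state()['ft_force']);snap('side','s4');snap('wrist','w4')
P,ok=cloud('side0');Q,ok2=cloud('s4')
knobs('s4',180,220); knobs('w4',180,205)
m=ok2&(Q[...,2]>62)&(Q[...,2]<82)&(np.hypot(Q[...,0]-556.7,Q[...,1]+329.7)<64)&(np.hypot(Q[...,0]-556.7,Q[...,1]+329.7)>42)
print('pan z',np.median(Q[m][:,2]),'before',np.median(P[m][:,2]))
z=np.load('pics/s4.npz')['p'];cv2.imwrite('pics/c4.png',cv2.resize(z[100:,160:480,::-1],None,fx=2,fy=2))
E
```

```text
t: 14.85
eef_pos: [558.2, -329.2, 230.0]
ee_rot: [-0.0, 0.113, 0.994, 0.0]
ft_force: [0.9, 0.1, 0.4]
finger_gap: 60.1
grasp_force: 0.0
[0.85101379 0.08068619 0.44700361]
s4 3362 [544.  64.] mid [1370.   167.6  207.1] ext [ 15. 723.  26.]
s4 196 [119.  60.] mid [419.9 658.4 201.5] ext [126.  16.  13.]
s4 191 [356. 302.] mid [ 552.2 -339.3  202.3] ext [25. 47. 35.]
w4 1645 [317. 228.] mid [ 557.9 -330.   190.1] ext [27. 27.  8.]
pan z 69.99070012742135 before 80.27808390694787
```

View pics/c4.png

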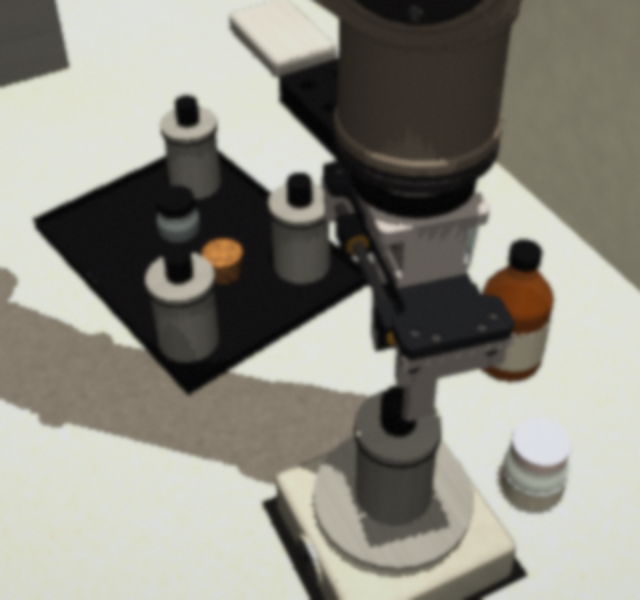

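The released canister stands upright on the pan (crop (397,460)). The pan has sunk about 10 mm and the knob is within 2 mm of its centre. The other three canisters stand in the tray and the bystanders have not moved. Rise clear and hand in.

```bash
python3 -m inch '[[60,[0,0,-20],[0,0,0]],[60,[0,0,-45],[0,0,0]],[60,[0,0,-60],[0,0,0]],[60,[0,0,-60],[0,0,0]],[60,[0,0,-60],[0,0,0]],[60,[0,0,-60],[0,0,0]],[60,[0,0,-60],[0,0,0]]]' && python3 -c "
from bench import *
print(sign_off())"
```

```text
t: 15.65
eef_pos: [558.1, -329.2, 289.6]
ee_rot: [-0.001, 0.113, 0.994, 0.0]
ft_force: [-0.3, 0.4, -0.0]
finger_gap: 60.1
grasp_force: 0.0
the job is handed in; nothing more can be done
None
```

The loaded canister (about 0.55 kg, the second one I lifted) stands released, upright and centred on the scale pan, which has sunk about 10 mm; the other three stand in the tray, and the job is handed in at about 16 s, with no verdict returned.

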